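Open the cooling-water valve half a turn of its stem

TASK

Open the blue-wheeled cooling-water valve by half a turn of its stem, turning the wheel anticlockwise by its upright crank knob. The wheel sits loosely on the stem, so first take up the slack and count the half turn only from where the yellow pointer starts to move with it. Then let go, and leave the red-wheeled valve alone.

Things in the scene. Friction and masses are not known exactly. Their poses are not given: they have to be found in the camera images.
- supply_valve: Brass gate valve with the BLUE handwheel, fixed. Origin on the bench top, below the vertical axis of stem and wheel; x axis = direction of the yellow pointer when closed (the start), z up. Heights above bench: white dial (180 mm across, ticks every 30 degrees) 120 mm; pointer (fixed to the stem, 85 mm long from the axis, 12 mm wide) 127; top of wheel (132 mm across) and hub 156 at most.
- supply_crank (a point): Middle of the black upright crank knob on the blue wheel: cylinder 24 mm across, 155 to 205 mm above the bench, this point at 182, 48 mm from the wheel's axis. It revolves freely on its pin, so the gripper need not turn. It starts 40 to 90 degrees clockwise (from above) of the pointer; the slack is gone once it stands right above the pointer.
- supply_stem (a joint): Angle of stem and yellow pointer of the blue-wheeled valve, rad: 0 = closed (start), grows anticlockwise seen from above as it opens; half a turn = 3.14; stop at 6.6. Once the slack is gone the wheel carries the stem along with it (about 6 N at the knob); the stem stays where it is left.
- return_crank (a point): Middle of the black crank knob of the RED-wheeled valve near it, built the same: leave alone.

How it is judged:
By the outcome, as a careful person would: the job done as asked, in the order asked, and still so for the second after the job is handed in, with the robot touching nothing.
It also fails if it takes over 43 s, if anything falls off the work surface, if the arm or the gripper's body presses on something with over 40 N, if the wrist force passes 120 N, or if a joint passes its speed limit or range.

ROBOT

A 6-joint arm with a two-finger parallel gripper is mounted at the origin on the work surface. World frame = base frame: x ahead of the robot, y to its left, z up, the work surface at z = 0. Lengths are in mm, angles in degrees, forces in N, time in s.
With the tool pointing down it reaches from about 350 to 850 mm from the base axis. Payload 8.1 kg.
Tool frame: the origin (TCP) lies at the very end of the fingers, on their centre line; the grasp point (between the pads) lies 19 mm behind it; z points along the fingers, y is the line along which they close (so a half turn about z gives the same grasp; the last joint's range is limited). The gripper opens to 85 mm and grips with 20 to 120 N. Pads are 22 mm wide; open, the fingers measure 114 mm over their backs; the gripper's body (76 mm by 85 mm) begins 54 mm behind the grasp point. The pads swing forward as they close: fully open they stand 13 mm farther back than shut.
Start: joints at [72.456, 7.471, 85.268, -0, 87.261, -4.893], TCP at [131.384, 585.443, 231.292] pointing down, gripper open.
Joint ranges: [-169.43, 169.43], [-51.17, 129.36], [1.28, 143.12], [-76.62, 256.62], [0, 156.53], [-152.29, 152.29]. Speed limits (degrees/s): [136.94, 136.94, 159.86, 180, 180, 180].

INTERFACE

Orientations are given as [roll, pitch, yaw] about the fixed x, y, z axes, in that order (R = Rz(yaw) Ry(pitch) Rx(roll)).
In Python, from bench import * gives the robot as it stands.
- The arm moves only by the tool play_rows, never from a script. Its argument "increments" is a list of rows, each a list of 3 entries, a list of its own where there are three numbers: the gripper's target within -1 to 1 (fully open at 1, half-way at 0, shut at -1), then the shift along the tool's x, y, z in mm, then the turn about the tool's z in rad. A call has 1 to 12 rows; each row shifts and turns the commanded pose from where the row before left it, along the tool's axes as they then stand; what a row does not reach is not made up. A row lasts 1/12 s, in which the tool goes at most 41.7 mm and 7.16 degrees, less where a joint would pass 70% of its speed; a pose out of reach is approached as far as the arm can. A call is refused whole if a number of a shift passes 41.7 or a number of a turn 0.125, either way. A call with a gripper value outside its range is refused whole. The fingers move at their own pace and stop on an object; "force" is the grip in N (left out, the last holds). Time passes only in rows, so rows that do not move let the fingers close. It gives the time, the measured TCP pose, the force, the opening and the grip force at its end, in the units of the state.
- sense(): the state, without advancing time (a new reading comes with each control period).
- snapshot(name): name is "scene" or "top"; returns a dict with "color" (400x640x3 uint8, red, green, blue), "intrinsics" (3x3 intrinsics, pixels), "k1" (the pictures are not rectified: a ray, as slopes to the right and down, at radius r is drawn at 1 + k1 r^2 times it, then the intrinsics apply), "world_from_camera" (4x4, takes a point from camera to world coordinates). Camera axes: x right, y down, z forward; pixel columns grow to the right and rows downward; lengths in mm; the calibration is good to about 2 mm. A picture is of the moment at which its call begins. There is no depth.
- hand_in(): hands the job in; it is judged then, once.
Trained networks look in a picture, given as the dict that the camera call returned (one of the last four; its "shot" number tells which), for a name from the list of things; names that differ only in an ending like _2 or _b are one class to them, and where a whole thing is asked for, a point or a joint stands for the part that bears it (a point fixed in the world has none). Each returns a list of dicts, best first, with "p" (0 to 1); they miss things now and then, are a little off and sometimes report something else, mostly with a low value. They report only what shows in the picture. A call takes as long as a camera call.
- find_in(query, picture): "xyz" ([x, y, z] in mm, in the coordinates of the camera as it stood for that picture, good to about 4 mm: the middle of the surface that is visible of it).
- regions_of(query, picture): "mask" (400x640 bool, what is visible of it).
- pinpoint(query, picture): "xyz" ([x, y, z] in mm, in the coordinates of the camera as it stood for that picture, good to about 4 mm: a listed point, or the origin of a listed thing).
The state is a dict: "time": time; "joint_pos": joint angles; "qd": joint speeds; "joint_efforts": joint torques, N m; "tool_pos": TCP position; "tcp_rot": TCP orientation; "ft_force": force on the tool from outside, world axes, zero at the start; "wrist_torque": the same for the moment, N m; "finger_gap": finger opening in mm; "grip_force": force on a finger pad.
Only numpy, scipy, OpenCV 4.12 (cv2) and the standard library are available. Lean on these libraries where they do the work, as an engineer would, in place of code of your own. Each camera call takes 0.05 s, during which the arm holds its last target. There are 200 camera calls.

## Working session

There is one attempt and no reset: what is moved stays moved. The work goes in short steps, Python scripts to look and compute and a tool call to move; the robot and the scene stay as the last step left them, time stands still between calls to the robot, and variables do not carry over. Pictures are saved under pics/ and viewed, at most 10 in all, crops included, and the job is handed in when it is done.

Besides the shell and the picture viewer there is one more tool, called after ">>>" by a JSON object that holds its "fn" and its "kwargs". play_rows: Moves the arm, as the interface text tells. Its arguments: {"type":"object","properties":{"increments":{"type":"array","items":{"type":"array"}},"force":{"type":"number"}},"required":["increments"]}

```bash
mkdir -p pics; cat > h.py <<'E'
from bench import *
import numpy as np, cv2
def W(pic,p):
    return (np.array(pic["world_from_camera"])@np.r_[p,1])[:3]
def px(pic,P):
    c=np.linalg.inv(np.array(pic["world_from_camera"]))@np.r_[P,1]; x,y=c[:2]/c[2]
    f=1+pic["k1"]*(x*x+y*y); return (np.array(pic["intrinsics"])@[x*f,y*f,1])[:2]
def save(pic,n): cv2.imwrite(f"pics/{n}.png",np.ascontiguousarray(pic["color"][:,:,::-1]))
E
python3 - <<'E'
from h import *
np.set_printoptions(precision=1,suppress=True)
s=sense();print(s)
for n in("scene","top"):
    p=snapshot(n);save(p,n+"0");print(n,np.array(p["world_from_camera"]))
    for q in("supply_valve","supply_crank","return_crank"):
        print(q,[(round(d["p"],2),W(p,d["xyz"]),px(p,W(p,d["xyz"]))) for d in pinpoint(q,p)[:3]])
E
```

```text
{'time': 0.0, 'joint_pos': array([72.5,  7.5, 85.3, -0. , 87.3, -4.9]), 'qd': array([-0.1, -0. ,  0. ,  0. ,  0.1, -0. ]), 'joint_efforts': array([  0. , -56.9, -50.1,  -0. ,   0. ,   0. ]), 'tool_pos': array([131.3, 584.9, 230.3]), 'tcp_rot': array([-179.9,   -0. ,  167.3]), 'ft_force': array([0.9, 0.9, 0.8]), 'wrist_torque': array([ 0., -0., -0.]), 'grip_force': 0.0, 'finger_gap': 85.66652844130951}
scene [[   0.7    0.5   -0.5  989.3]
 [   0.7   -0.5    0.5 -392.6]
 [   0.    -0.7   -0.7  640.2]
 [   0.     0.     0.     1. ]]
supply_valve []
supply_crank [(0.89, array([546.5, 148.6, 182.6]), array([363.8, 120.9]))]
return_crank [(0.83, array([ 554.3, -194.4,  186.6]), array([213. , 207.7]))]
top [[   0.    -1.     0.1  462.5]
 [  -1.    -0.     0.    15.7]
 [  -0.    -0.1   -1.  1003.9]
 [   0.     0.     0.     1. ]]
supply_valve [(0.72, array([521. , 190.1,   2.8]), array([254. , 226.5]))]
supply_crank [(0.43, array([544.6, 144.5, 177. ]), array([262.7, 208.6]))]
return_crank [(0.56, array([ 554. , -190.4,  179.1]), array([441.9, 205.3]))]
```

View pics/scene0.png

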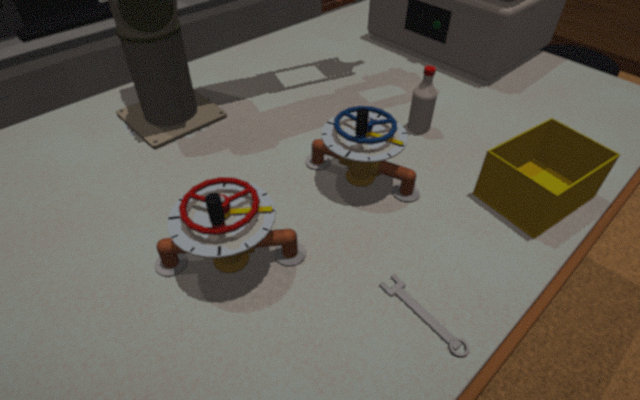

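View pics/top0.png

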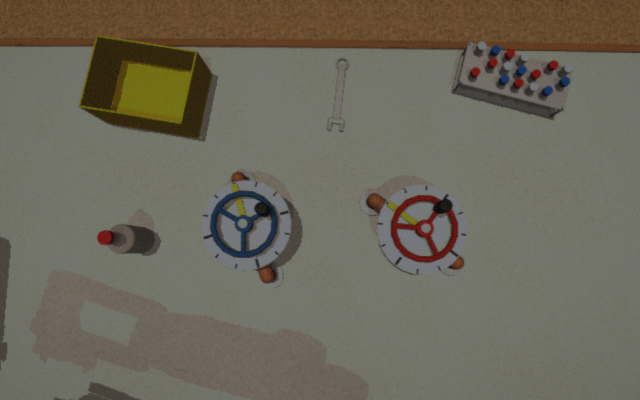

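Scene view: blue valve near (365,130) with its knob at (363,121), and the red valve at (222,210). Top view: blue hub at (244,224), knob at (262,209), pointer tip near (235,185), and the red valve to the right at (424,228). Next I'll triangulate the hub and knob and measure the pointer direction.

```bash
cat >> h.py <<'E'
def ray(pic,uv):
    K=np.array(pic["intrinsics"]); d=np.array([pic["k1"],0,0,0,0.])
    u=cv2.undistortPoints(np.array([[uv]],float),K,d)[0,0]
    M=np.array(pic["world_from_camera"]); v=M[:3,:3]@np.r_[u,1]; return M[:3,3],v/np.linalg.norm(v)
def atz(pic,uv,z):
    o,v=ray(pic,uv); return o+v*(z-o[2])/v[2]
def tri(rs):
    A=sum(np.eye(3)-np.outer(v,v) for o,v in rs); b=sum((np.eye(3)-np.outer(v,v))@o for o,v in rs); return np.linalg.solve(A,b)
def hsvm(pic,lo,hi,c,r):
    m=cv2.inRange(cv2.cvtColor(np.ascontiguousarray(pic["color"]),cv2.COLOR_RGB2HSV),lo,hi)
    k=np.zeros_like(m);cv2.circle(k,c,r,255,-1); return m&k
def ptr(p,c,r=52):
    "pointer direction, deg, from yellow pixels at z=127"
    u=tuple(int(round(x)) for x in px(p,np.r_[c,127]))
    m=hsvm(p,(22,120,90),(35,255,255),u,r); ys,xs=np.nonzero(m)
    P=np.array([atz(p,(x,y),127)[:2] for x,y in zip(xs,ys)])-c
    n=np.hypot(*P.T); P=P[(n>15)&(n<90)]; d=P.sum(0); return np.degrees(np.arctan2(d[1],d[0])),len(P),n[(n>15)&(n<90)].max()
E
python3 - <<'E'
from h import *
np.set_printoptions(precision=1,suppress=True)
rh=[];rk=[];ps=[]
for n,c,r in(("top",(244,224),50),("scene",(365,126),45)):
    p=snapshot(n);ps.append(p)
    m=hsvm(p,(98,100,40),(125,255,255),c,r)
    ct=max(cv2.findContours(m,cv2.RETR_EXTERNAL,cv2.CHAIN_APPROX_NONE)[0],key=len)
    e=cv2.fitEllipse(cv2.convexHull(ct));print(n,e)
    # knob: dark pixels
    kk=regions_of("supply_crank",p)
    for d in kk[:2]:
        ys,xs=np.nonzero(d["mask"]);print("reg",d["p"],len(xs),xs.min(),xs.max(),ys.min(),ys.max())
    rh.append(ray(p,e[0]));rk.append(ray(p,px(p,W(p,pinpoint("supply_crank",p)[0]["xyz"]))))
h=tri(rh);k=tri(rk);print("hub",h,"knob",k,"d",np.hypot(*(k-h)[:2]),np.degrees(np.arctan2(*(k-h)[1::-1])))
for p in ps: print(ptr(p,h[:2]))
for p,n in zip(ps,"ts"):
    im=p["color"][:,:,::-1].copy(); u=px(p,h).astype(int)
    c=im[u[1]-60:u[1]+60,u[0]-70:u[0]+70]; cv2.imwrite(f"pics/c{n}.png",cv2.resize(c,None,fx=5,fy=5))
E
```

```text
top ((243.29962158203125, 223.79859924316406), (65.26163482666016, 66.72040557861328), 42.241127014160156)
reg 0.54 167 255 270 202 216
scene ((364.8711242675781, 124.3504409790039), (35.87367630004883, 61.572601318359375), 94.35155487060547)
reg 0.9 297 355 368 108 134
hub [518.2 187.  143. ] knob [546.3 145.3 183.8] d 50.377112677719666 -56.05662981526618
(np.float64(16.391601215642694), 132, np.float64(84.15162616499757))
(np.float64(17.36099431453205), 73, np.float64(85.67601743047943))
```

View pics/ct.png

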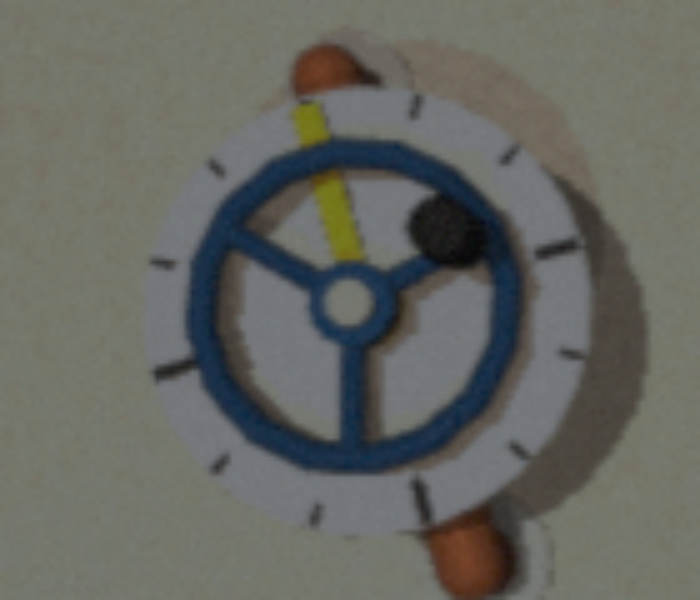

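Hub is at about (518.3, 187), the pointer at 16.9°, and the knob at (545, 147) at −56°, so about 73° of slack. The heights agree with the text. I'll square the tool to yaw 180, which makes tool x = −X, y = +Y and z = down, then approach.

>>> {"fn": "play_rows", "kwargs": {"increments": [[1,[0,0,0],-0.111],[1,[0,0,0],-0.111],[1,[-26,-27.3,0],0],[1,[-26,-27.3,0],0],[1,[-26,-27.3,0],0],[1,[-26,-27.3,0],0],[1,[-26,-27.3,0],0],[1,[-26,-27.3,0],0],[1,[-26,-27.3,0],0],[1,[-26,-27.3,0],0],[1,[-26,-27.3,0],0],[1,[-26,-27.3,0],0]], "force": 40}}

```text
time: 1.7
tool_pos: [392.7, 311.3, 231.6]
tcp_rot: [180.0, 0.0, -179.9]
ft_force: [1.3, 0.5, 0.7]
finger_gap: 85.8
grip_force: 0.0
```

>>> {"fn": "play_rows", "kwargs": {"increments": [[1,[-26,-27.3,0],0],[1,[-26,-27.3,0],0],[1,[-26,-27.3,0],0],[1,[-26,-27.3,0],0],[1,[-26,-27.3,0],0],[1,[-24,-28,0],0],[1,[0,0,0],0],[1,[0,0,0],0],[1,[0,0,0],0]]}}

```text
time: 2.45
tool_pos: [545.7, 148.5, 231.1]
tcp_rot: [180.0, -0.0, -180.0]
ft_force: [0.3, 0.0, -0.3]
finger_gap: 85.4
grip_force: 0.0
```

>>> {"fn": "play_rows", "kwargs": {"increments": [[1,[0,-1,16],0],[1,[0,0,17],0],[1,[0,0,17],0],[1,[0,0,16],0],[1,[0,0,0],0],[0,[0,0,0],0],[-0.3,[0,0,0],0],[-0.3,[0,0,0],0],[-0.3,[0,0,0],0]]}}

```text
time: 3.2
tool_pos: [546.7, 147.9, 166.9]
tcp_rot: [180.0, 0.1, -179.9]
ft_force: [0.4, 0.3, 0.7]
finger_gap: 38.8
grip_force: 0.0
```

```bash
python3 - <<'E'
from h import *
im=[]
for n,c in(("scene",(365,115)),("top",(244,220))):
    p=snapshot(n);im.append(cv2.resize(np.ascontiguousarray(p["color"][c[1]-60:c[1]+60,c[0]-70:c[0]+70,::-1]),None,fx=2.8,fy=2.8))
cv2.imwrite("pics/g1.png",np.hstack(im)); print(sense()["finger_gap"])
E
```

```text
29.87932719397667
```

View pics/g1.png

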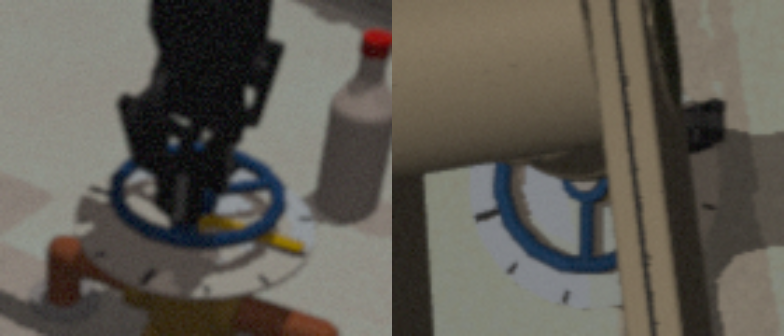

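The scene half shows the fingers around the knob just above the wheel rim, with the pointer visible at (250,232) in the composite. In the top half the arm hides most of the valve. Closing the grip now.

>>> {"fn": "play_rows", "kwargs": {"increments": [[-1,[0,0,0],0],[-1,[0,0,0],0],[-1,[0,0,0],0],[-1,[0,0,0],0],[-1,[0,0,0],0]]}}

```text
time: 3.72
tool_pos: [546.6, 147.3, 166.2]
tcp_rot: [180.0, 0.1, -179.9]
ft_force: [0.3, -1.1, 5.7]
finger_gap: 23.0
grip_force: 39.1
```

```bash
python3 - <<'E'
import numpy as np
a=np.radians(np.arange(-54.5,210,6));P=48*np.c_[-np.cos(a),np.sin(a)]
for i,d in enumerate(np.diff(P,axis=0).round(1)):print(round(np.degrees(a[i+1]),1),d.tolist())
E
```

```text
-48.5 [-3.9, 3.1]
-42.5 [-3.6, 3.5]
-36.5 [-3.2, 3.9]
-30.5 [-2.8, 4.2]
-24.5 [-2.3, 4.5]
-18.5 [-1.8, 4.7]
-12.5 [-1.3, 4.8]
-6.5 [-0.8, 5.0]
-0.5 [-0.3, 5.0]
5.5 [0.2, 5.0]
11.5 [0.7, 5.0]
17.5 [1.3, 4.9]
23.5 [1.8, 4.7]
29.5 [2.2, 4.5]
35.5 [2.7, 4.2]
41.5 [3.1, 3.9]
47.5 [3.5, 3.6]
53.5 [3.9, 3.2]
59.5 [4.2, 2.8]
65.5 [4.5, 2.3]
71.5 [4.7, 1.8]
77.5 [4.8, 1.3]
83.5 [5.0, 0.8]
89.5 [5.0, 0.3]
95.5 [5.0, -0.2]
101.5 [5.0, -0.7]
107.5 [4.9, -1.3]
113.5 [4.7, -1.8]
119.5 [4.5, -2.2]
125.5 [4.2, -2.7]
131.5 [3.9, -3.1]
137.5 [3.6, -3.5]
143.5 [3.2, -3.9]
149.5 [2.8, -4.2]
155.5 [2.3, -4.5]
161.5 [1.8, -4.7]
167.5 [1.3, -4.8]
173.5 [0.8, -5.0]
179.5 [0.3, -5.0]
185.5 [-0.2, -5.0]
191.5 [-0.7, -5.0]
197.5 [-1.3, -4.9]
203.5 [-1.8, -4.7]
209.5 [-2.2, -4.5]
```

>>> {"fn": "play_rows", "kwargs": {"increments": [[-1,[-3.9,3.1,0],0],[-1,[-3.6,3.5,0],0],[-1,[-3.2,3.9,0],0],[-1,[-2.8,4.2,0],0],[-1,[-2.3,4.5,0],0],[-1,[-1.8,4.7,0],0],[-1,[-1.3,4.8,0],0],[-1,[0,0,0],0],[-1,[0,0,0],0]]}}

```text
time: 4.47
tool_pos: [565.7, 176.7, 166.2]
tcp_rot: [180.0, 0.1, -179.9]
ft_force: [2.0, 1.2, 5.3]
finger_gap: 23.0
grip_force: 39.1
```

```bash
python3 - <<'E'
from h import *
s=sense();print(s["tool_pos"],s["ft_force"])
p=snapshot("scene");print(ptr(p,np.array([518.3,187])),ptr(p,np.array([518.3,187]),70))
E
```

```text
[565.67422735 176.66874791 166.24759825] [2.04891334 1.18442721 5.2601474 ]
(np.float64(17.045645229450347), 34, np.float64(84.2997392327638)) (np.float64(17.045645229450347), 34, np.float64(84.2997392327638))
```

>>> {"fn": "play_rows", "kwargs": {"increments": [[-1,[-0.8,5.0,0],0],[-1,[-0.3,5.0,0],0],[-1,[0.2,5.0,0],0],[-1,[0.7,5.0,0],0],[-1,[1.3,4.9,0],0],[-1,[1.8,4.7,0],0],[-1,[2.2,4.5,0],0],[-1,[2.7,4.2,0],0],[-1,[0,0,0],0],[-1,[0,0,0],0]]}}

```text
time: 5.35
tool_pos: [557.6, 214.5, 166.2]
tcp_rot: [180.0, 0.1, -179.9]
ft_force: [0.6, -1.2, 6.1]
finger_gap: 23.2
grip_force: 39.3
```

```bash
python3 - <<'E'
from h import *
c=np.array([518.3,187]);s=sense();d=s["tool_pos"][:2]-c;print(s["tool_pos"],s["ft_force"],np.hypot(*d),np.degrees(np.arctan2(d[1],d[0])))
p=snapshot("scene");print(ptr(p,c))
E
```

```text
[557.62682133 214.46114773 166.22549944] [ 0.58263904 -1.19010686  6.06176474] 47.96575351627729 34.92584127626145
(np.float64(34.97132344661998), 35, np.float64(82.83585917793947))
```

The slack is gone: pointer and knob both read 35°, and the forces are small. On to about 197°.

>>> {"fn": "play_rows", "kwargs": {"increments": [[-1,[3.1,3.9,0],0],[-1,[3.5,3.6,0],0],[-1,[3.9,3.2,0],0],[-1,[4.2,2.8,0],0],[-1,[4.5,2.3,0],0],[-1,[4.7,1.8,0],0],[-1,[4.8,1.3,0],0],[-1,[5.0,0.8,0],0],[-1,[5.0,0.3,0],0],[-1,[5.0,-0.2,0],0],[-1,[0,0,0],0],[-1,[0,0,0],0]]}}

```text
time: 6.4
tool_pos: [513.9, 234.2, 166.2]
tcp_rot: [180.0, 0.1, -179.9]
ft_force: [1.2, -1.2, 6.7]
finger_gap: 22.7
grip_force: 39.3
```

>>> {"fn": "play_rows", "kwargs": {"increments": [[-1,[5.0,-0.7,0],0],[-1,[4.9,-1.3,0],0],[-1,[4.7,-1.8,0],0],[-1,[4.5,-2.2,0],0],[-1,[4.2,-2.7,0],0],[-1,[3.9,-3.1,0],0],[-1,[3.6,-3.5,0],0],[-1,[3.2,-3.9,0],0],[-1,[2.8,-4.2,0],0],[-1,[2.3,-4.5,0],0],[-1,[0,0,0],0],[-1,[0,0,0],0]]}}

```text
time: 7.4
tool_pos: [474.9, 206.5, 166.1]
tcp_rot: [179.9, 0.1, -179.9]
ft_force: [1.3, -0.3, 6.2]
finger_gap: 23.2
grip_force: 39.5
```

>>> {"fn": "play_rows", "kwargs": {"increments": [[-1,[1.8,-4.7,0],0],[-1,[1.3,-4.8,0],0],[-1,[0.8,-5.0,0],0],[-1,[0.3,-5.0,0],0],[-1,[-0.2,-5.0,0],0],[-1,[-0.7,-5.0,0],0],[-1,[0,0,0],0],[-1,[0,0,0],0]]}}

```text
time: 8.07
tool_pos: [471.4, 177.3, 166.1]
tcp_rot: [179.9, 0.0, -179.9]
ft_force: [0.4, 0.8, 6.9]
finger_gap: 22.9
grip_force: 39.6
```

```bash
python3 - <<'E'
from h import *
c=np.array([518.3,187]);s=sense();d=s["tool_pos"][:2]-c;print(s["tool_pos"],s["ft_force"],np.hypot(*d),np.degrees(np.arctan2(d[1],d[0])))
for n in("scene","top"):
    p=snapshot(n);print(ptr(p,c))
E
```

```text
[471.37712886 177.27073735 166.11206297] [0.40809366 0.78427765 6.91442463] 47.920918059460014 -168.2859467925363
(np.float64(-173.36016905137555), 2, np.float64(28.110351108652385))Traceback (most recent call last):
  File "<stdin>", line 4, in <module>
  File "h.py", line 24, in ptr
    P=np.array([atz(p,(x,y),127)[:2] for x,y in zip(xs,ys)])-c
      ~~~~~~~~~~~~~~~~~~~~~~~~~~~~~~~~~~~~~~~~~~~~~~~~~~~~~~^~
ValueError: operands could not be broadcast together with shapes (0,) (2,)
```

Knob is at 191.7° and the goal is 196.9°. I'll add 5.2°, then open and lift to check.

>>> {"fn": "play_rows", "kwargs": {"increments": [[-1,[-0.5,-2.1,0],0],[-1,[-0.6,-2.1,0],0],[-1,[0,0,0],0],[-1,[0,0,0],0],[1,[0,0,0],0],[1,[0,0,0],0],[1,[0,0,0],0],[1,[0,0,0],0],[1,[0,0,0],0]]}}

```text
time: 8.92
tool_pos: [471.6, 172.4, 164.7]
tcp_rot: [-180.0, -0.1, -179.9]
ft_force: [-1.3, -0.0, -0.3]
finger_gap: 81.7
grip_force: 0.0
```

>>> {"fn": "play_rows", "kwargs": {"increments": [[1,[0,0,-16],0],[1,[0,0,-20],0],[1,[0,0,-20],0],[1,[0,0,-20],0],[1,[0,35,-10],0],[1,[0,38,0],0],[1,[0,38,0],0],[1,[0,38,0],0],[1,[0,38,0],0],[1,[0,0,0],0],[1,[0,0,0],0]]}}

```text
time: 9.83
tool_pos: [470.9, 361.1, 250.2]
tcp_rot: [-179.9, -0.1, -179.8]
ft_force: [0.3, 0.1, 0.2]
finger_gap: 85.6
grip_force: 0.0
```

```bash
python3 - <<'E'
from h import *
c=np.array([518.3,187]);s=sense();print(s["time"],s["tool_pos"],s["ft_force"])
for n in("scene","top"):
    p=snapshot(n);save(p,n+"9")
    try: print(n,ptr(p,c))
    except Exception as e: print(n,e)
    print([(d["p"],np.degrees(np.arctan2(*(W(p,d["xyz"])[:2]-c)[::-1]))) for d in pinpoint("supply_crank",p)[:1]])
E
```

```text
9.8333 [470.91257702 361.13561895 250.21411792] [0.25977168 0.05817664 0.20917868]
scene (np.float64(-163.9011205783959), 12, np.float64(82.43519165323211))
[(0.53, np.float64(-164.68258416240542))]
top (np.float64(-163.8558881681354), 54, np.float64(84.33918755575536))
[(0.67, np.float64(-164.23402944181427))]
```

View pics/top9.png

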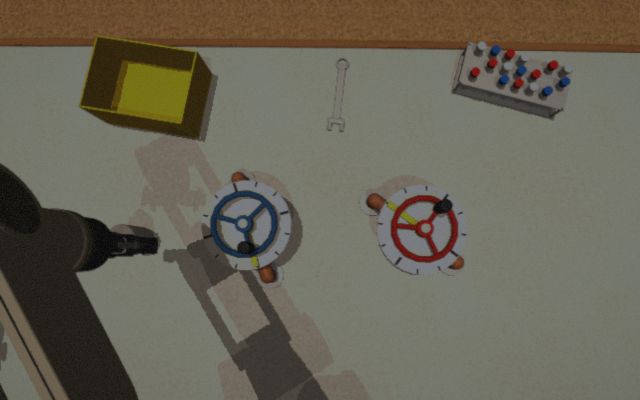

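The top view shows the blue pointer now at (256,262), opposite where it started, with the knob above it at (246,247). That is about 179°. The red valve hasn't moved. The gripper hides the bottle here, so I'll check it in the scene view.

View pics/scene9.png

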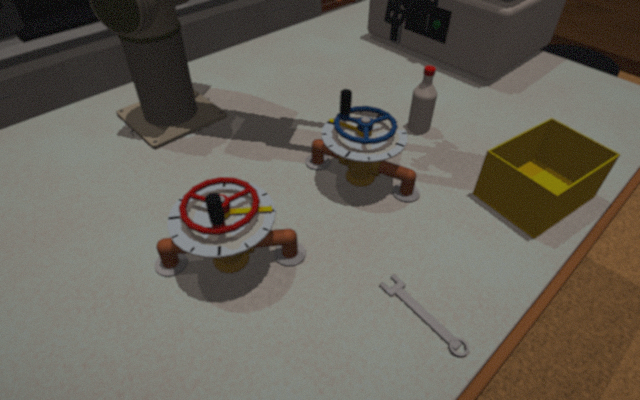

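The bottle stands upright at (424,105). The blue knob is at (346,104) above its pointer, the red valve is unchanged, and the arm is clear of everything.

```bash
python3 -c "
from bench import *
print(hand_in())"
```

```text
the job is handed in; nothing more can be done
None
```

The blue valve is open by about 179° of its stem, measured from where the slack ended; the gripper has let go and is clear, the red valve is untouched, and the job is handed in.

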